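# Turn a battery-pack cover over against the jig and tuck it under the spring arm

### The job

Set the black battery-pack cover up for work on its outside: bring it, lying flat, square up to the front face of the holding jig, tip it up to stand on its end against that face, then lower it over onto the jig's deck so that its outside with the red panel is up; do not let it fall over. Then push it straight in under the spring arm until it sits fully home against the back stop, held down by the arm, and let go. Leave the other things on the mat where they are.

Things in the scene. Friction and masses are not known exactly. Their poses are not given: they have to be found in the camera images.
- cover: battery-pack cover: black shallow tray, 120 mm along its x, 58 along its y, 20 deep, about 0.12 kg. Origin: centre of its outer (closed) face; z points to its open side: up at the start (lying inside up on the mat), down once it lies outside up. Outer face flat with a red panel; inside grey ribs. Straight walls 3.5 mm thick. Centre of mass about 7 mm from the outer face
- end_a (a point): middle of one end wall of the cover: cover x = -60, y = 0, z = 10 mm. The long sides beside it are flat, upright and 58 mm apart, so the cover can be gripped across them near this end
- end_b (a point): middle of the other end wall: cover x = 60, y = 0, z = 10 mm
- jig: the fixed holding jig, an aluminium block 150 mm wide (its y) and 26 high. Origin: foot of its front face on the table, mid-width; x points level from the front into the jig, z up. From its front edge back the deck is flat (z = 26), clear up to x = 105 mm. The blue bracket of the spring arm stands at the end away from the front (x 206 to 252, up to z = 68 mm)
- front_edge (a point): middle of the top edge of the jig's front face: jig x = 4, y = 0, z = 26 mm. The face (a fence) leans back 9 degrees from its foot at x = 0. Pushed up against it and tipped up by its near end, the cover stands by itself on its far end, leaning on the face, open side to the jig, and can be gripped anew; leaned about 13 degrees further it tips over this edge onto the deck
- stop (a point): foot of the back stop's face on the deck, mid-width: jig x = 190, y = 0, z = 26 mm; the stop bar is 12 mm high. Side rails 10 mm high lead to it: flared mouth 86 mm wide at x = 105, straight and 64 mm apart from x = 131 mm. Fully home, the cover's origin is at jig x = 130, y = 0, z = 46 mm and its long sides are parallel to the jig's x
- hold_arm (a joint): angle of the steel spring arm, 26 mm wide, hinged on the bracket at jig x = 227, z = 54 mm and reaching along the jig's mid-line over the stop towards the front. 0 = at rest, growing as it is lifted, to 0.6; it springs back down. About 2 N at its shoe at rest, 3 N when lifted 9 mm (0.15 rad)
- shoe (a point): underside of the arm's white shoe; at rest at jig x = 167 mm, 11 mm over the deck. Before it a steel toe slopes up to jig x = 121, z = 62 mm, so the 20 mm thick cover, pushed in along the deck, lifts the arm by itself; this takes up to about 8 N
- half_shell: bystander: the other, deeper half of a battery pack's black shell with a red latch piece, open top, 118 x 88 x 30 mm, origin under its centre
- circuit_board: bystander: green circuit board 82 x 62 x 6 mm with a few parts on top, lying flat, origin under its centre
- cell_pack: bystander: five dark green cells side by side on a black base, 98 x 66 x 25 mm, origin under its centre
- cell0: bystander: loose grey battery cell standing on end, 18 mm diameter, 65 mm tall, origin under its centre
- cell1: bystander: the same kind of standing cell
- cell2: bystander: the same kind of standing cell
- screwdriver: bystander: screwdriver about 200 mm long with a red handle, lying on the mat
Mind the look-alikes: they are no part of the job. What is shaped like the cover but blue or yellow is not meant.

How it is judged:
By the outcome, as a careful person would: the job done as asked, in the order asked, and still so for the second after the job is handed in, with the robot touching nothing.
It also fails if it takes over 56 s, if anything falls off the work surface, if the arm or the gripper's body presses on something with over 40 N, if the wrist force passes 120 N, or if a joint passes its speed limit or range.

### The arm

A 6-joint arm with a two-finger parallel gripper is mounted at the origin on the work surface. World frame = base frame: x ahead of the robot, y to its left, z up, the work surface at z = 0. Lengths are in m, angles in degrees, forces in N, time in s.
With the tool pointing down it reaches from about 0.375 to 0.9 m from the base axis. Payload 3.1 kg.
Tool frame: the origin (TCP) lies at the very end of the fingers, on their centre line; the grasp point (between the pads) lies 19 mm behind it (robot.pinch_z is the distance from the TCP to the grasp point, in m); z points along the fingers, y is the line along which they close (so a half turn about z gives the same grasp; the last joint's range is limited). The gripper opens to 85 mm and grips with 20 to 120 N. Pads are 22 mm wide; open, the fingers measure 114 mm over their backs; the gripper's body (76 mm by 85 mm) begins 54 mm behind the grasp point. The pads swing forward as they close: fully open they stand 13 mm farther back than shut.
Start: joints at [53.944, 30.224, 82.088, -0, 67.689, -10.227], TCP at [0.272, 0.563, 0.231] pointing down, gripper open.
Joint ranges: [-176.69, 176.69], [-43.24, 126.21], [12.49, 139.97], [-82, 262], [0, 151.66], [-163.58, 163.58]. Speed limits (degrees/s): [159.86, 159.86, 180, 180, 180, 180].

### API

Orientations are given as [roll, pitch, yaw] about the fixed x, y, z axes, in that order (R = Rz(yaw) Ry(pitch) Rx(roll)).
In Python, from bench import sensors, vision, ticket, robot gives the robot as it stands.
- The arm moves only by the tool drive_tool, never from a script. Its arguments are lists of equal length, an entry for each row: "offset": the shift along the world's x, y, z in m, a list of three; "turn": the turn about the world's z in rad; "fingers": the opening, from -1 (shut) to 1 (fully open), so that 0 is half open. A call has 1 to 5 rows; each row shifts and turns the commanded pose from where the row before left it; what a row does not reach is not made up. A row lasts 1/10 s, in which the tool goes at most 50 mm and 8.59 degrees, less where a joint would pass 70% of its speed; a pose out of reach is approached as far as the arm can. A call is refused whole if a number of a shift passes 0.05 or a number of a turn 0.15, either way. A call with a gripper value outside its range is refused whole. The fingers move at their own pace and stop on an object; "newtons" is the grip in N (left out, the last holds). Time passes only in rows, so rows that do not move let the fingers close. It gives the time, the measured TCP pose, the force, the opening and the grip force at its end, in the units of the state.
- sensors.state(): the state, without advancing time (a new reading comes with each control period).
- vision.get_image(name): name is "scene" or "top" or "wrist"; returns (picture, depth): 400x640x3 uint8, red, green, blue; 400x640 float32, m along the optical axis (not along the pixel's ray), 0 where there is no reading.
- vision.calibration(name): a dict with "fx", "fy", "cx", "cy" (pixels), "R" (3x3) and "t" (3): a world point X has camera coordinates R X + t. Camera axes: x right, y down, z forward; pixel columns grow to the right and rows downward; lengths in m; the calibration is good to about 2 mm. A picture is of the moment at which its call begins: read the wrist's pose just before it. calibration takes no time and is no camera call; for the wrist camera it gives the pose at the moment of the call.
- ticket.finish_job(): hands the job in; it is judged then, once.
Trained networks look in the newest picture that a camera, given by its name, has taken for a name from the list of things; names that differ only in an ending like _2 or _b are one class to them, and where a whole thing is asked for, a point or a joint stands for the part that bears it (a point fixed in the world has none). Each returns a list of dicts, best first, with "score" (0 to 1); they miss things now and then, are a little off and sometimes report something else, mostly with a low value. They report only what shows in the picture. A call takes as long as a camera call. They do not tell look-alikes from the thing itself.
- vision.recognise(camera, label): "centre" ([column, row] in pixels, amid what is visible of it).
- vision.outline_of(camera, label): "region" (400x640 bool, what is visible of it) and "centre" ([column, row] in pixels, amid what is visible of it).
The state is a dict: "time_s": time; "qpos": joint angles; "joint_vel": joint speeds; "effort": joint torques, N m; "tool_pos": TCP position; "tool_rot": TCP orientation; "ft_force": force on the tool from outside, world axes, zero at the start; "ft_torque": the same for the moment, N m; "grip_width": finger opening in m; "finger_force": force on a finger pad.
Only numpy, scipy, OpenCV 4.12 (cv2) and the standard library are available. Lean on these libraries where they do the work, as an engineer would, in place of code of your own. Each camera call takes 0.05 s, during which the arm holds its last target. There are 200 camera calls.

## Working session

There is one attempt and no reset: what is moved stays moved. The work goes in short steps, Python scripts to look and compute and a tool call to move; the robot and the scene stay as the last step left them, time stands still between calls to the robot, and variables do not carry over. Pictures are saved under pics/ and viewed, at most 10 in all, crops included, and the job is handed in when it is done.

Besides the shell and the picture viewer there is one more tool, called after "Request:" as name(argument=value, ...), one argument or row to a line, values as JSON. drive_tool: Moves the arm, as the interface text tells. Its arguments: {"type":"object","properties":{"offset":{"type":"array"},"turn":{"type":"array"},"fingers":{"type":"array"},"newtons":{"type":"number"}},"required":["offset","turn","fingers"]}

```bash
ls; mkdir -p pics; python3 - <<'E'
from bench import sensors, vision, ticket, robot
import cv2,numpy as np
print(sensors.state())
for n in ("scene","top"):
    im,d=vision.get_image(n); cv2.imwrite(f"pics/{n}0.png",im[:,:,::-1]); np.savez(f"{n}0.npz",im=im,d=d)
    c=vision.calibration(n); print(n,{k:np.round(np.array(v),3).tolist() for k,v in c.items()})
    for l in ("cover","jig","shoe","half_shell"):
        print(l,[(round(r['score'],2),np.round(r['centre']).tolist()) for r in vision.recognise(n,l)])
E
```

```text
pics
{'time_s': 0.0, 'qpos': array([ 5.39434673e+01,  3.02801136e+01,  8.21559858e+01,  2.37870430e-03,
        6.76885141e+01, -1.02264488e+01]), 'joint_vel': array([ 0.0448632 ,  0.02580653, -0.07176247,  0.08268139, -0.04500664,
       -0.09305088]), 'effort': array([-9.13652057e-04, -4.42356026e+01, -1.78020000e+01, -1.56260639e-04,
        8.33302183e-03,  4.29757989e-06]), 'tool_pos': array([0.2718473 , 0.56199821, 0.23032353]), 'tool_rot': array([-1.79877757e+02, -2.42874601e-02,  1.54168985e+02]), 'ft_force': array([ 0.21021935, -0.01961772,  1.45114054]), 'ft_torque': array([ 0.04173761, -0.04356801,  0.01129643]), 'finger_force': 0.0, 'grip_width': 0.08529244237226467}
scene {'fx': 520.04, 'fy': 520.04, 'cx': 324.184, 'cy': 200.822, 'R': [[0.305, 0.952, -0.004], [0.538, -0.176, -0.825], [-0.786, 0.249, -0.565]], 't': [-0.184, -0.246, 1.73]}
cover [(0.76, [158.0, 205.0]), (0.74, [238.0, 227.0]), (0.69, [223.0, 198.0]), (0.6, [341.0, 202.0])]
jig [(0.85, [339.0, 200.0]), (0.21, [241.0, 225.0])]
shoe [(0.64, [355.0, 182.0])]
half_shell [(0.7, [163.0, 252.0])]
top {'fx': 515.701, 'fy': 515.701, 'cx': 318.587, 'cy': 199.371, 'R': [[-0.014, -1.0, -0.026], [-0.994, 0.016, -0.109], [0.109, 0.024, -0.994]], 't': [0.017, 0.566, 1.313]}
cover [(0.97, [468.0, 279.0]), (0.68, [396.0, 213.0]), (0.59, [402.0, 274.0])]
jig [(0.72, [291.0, 226.0]), (0.72, [300.0, 276.0])]
shoe [(0.93, [270.0, 234.0])]
half_shell [(0.92, [465.0, 198.0]), (0.31, [214.0, 239.0])]
```

View pics/top0.png

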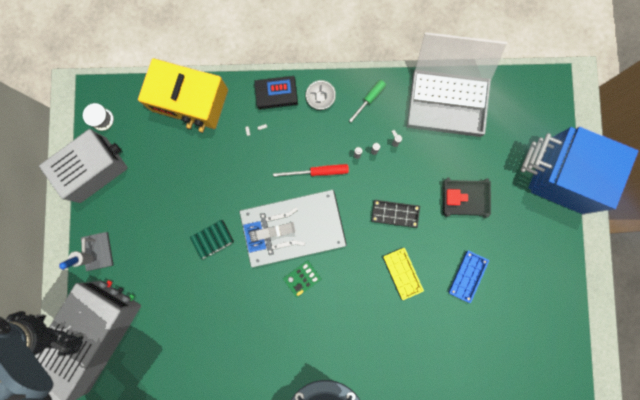

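View pics/scene0.png

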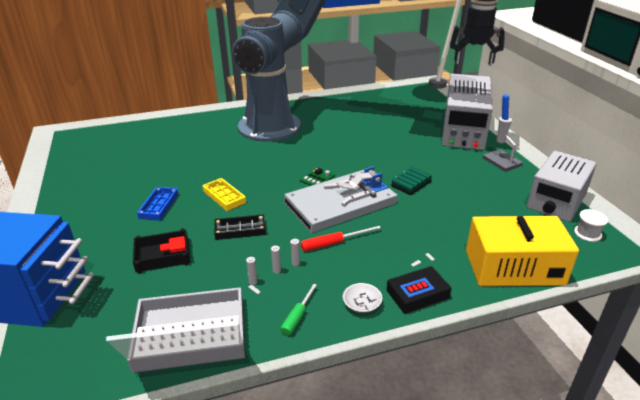

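The top view shows the black cover at (396,213), to the right of the jig's front. The jig's plate spans columns 241–345, with its front at the right and the blue bracket and arm at (270,233). The blue tray (468,277) and yellow tray (403,273) are look-alikes. The half shell is at (466,198), the screwdriver at (312,171) and the standing cells around (376,147). The scene view agrees: cover at (240,227), jig at (340,198).

```bash
cat > h.py <<'E'
import numpy as np,cv2
from bench import sensors, vision, ticket, robot
def world(d,c):
    v,u=np.mgrid[:400,:640]; P=np.stack([(u-c['cx'])/c['fx']*d,(v-c['cy'])/c['fy']*d,d],-1)
    return (P-np.array(c['t']))@np.array(c['R'])
def rect(xy):
    (c,s,a)=cv2.minAreaRect((xy*1000).astype(np.float32)); return np.round(c,1),np.round(s,1),round(a,1)
E
cat > m.py <<'E'
from h import *
for n in ("scene","top"):
    z=np.load(f"{n}0.npz"); W=world(z['d'],vision.calibration(n)); ok=z['d']>0
    vision.get_image(n)
    for l,px in (("cover",(396,213) if n=="top" else (240,227)),("jig",(291,226) if n=="top" else (339,200))):
        for r in vision.outline_of(n,l):
            if np.hypot(*(np.array(r['centre'])-px))<15:
                m=r['region']&ok; P=W[m]; print(n,l,round(r['score'],2),m.sum(),'z pct',np.round(np.percentile(P[:,2],[2,20,50,80,98])*1000,1),rect(P[:,:2]))
    P=W[ok]
    # deck
    q=P[(abs(P[:,2]-.026)<.004)&(P[:,0]>.3)&(P[:,0]<.75)&(abs(P[:,1])<.25)]
    lo=(P[:,2]>.012)&(P[:,2]<.035)
    g=(np.round((P[lo][:,:2]+1)*1000/4)).astype(int); I=np.zeros((700,700),np.uint8); I[g[:,0].clip(0,699),g[:,1].clip(0,699)]=255
    I=cv2.morphologyEx(I,cv2.MORPH_CLOSE,np.ones((3,3)))
    k,L,S,C=cv2.connectedComponentsWithStats(I)
    for i in range(1,k):
        if S[i,4]>60:
            a=np.argwhere(L==i)*.004-1
            if abs(a[:,1]).max()<.5 and a[:,0].max()<1: print(n,'blob',rect(a))
E
python3 m.py
```

```text
scene cover 0.61 1052 z pct [ 2.4  6.1 11.7 19.3 23.9] (array([ 514.3, -187.6]), array([119.4,  98.1]), 80.2)
scene jig 0.97 4209 z pct [ 3.  23.3 28.4 32.5 65.3] (array([476.2,  96.7]), array([191.8, 311.5]), 14.8)
scene blob (array([-710.,  278.]), array([68., 28.]), 90.0)
scene blob (array([26.8, -2.9]), array([206. , 165.8]), 80.1)
scene blob (array([ 363.6, -372.8]), array([ 66.2, 128.8]), 63.4)
scene blob (array([ 371.3, -206.9]), array([132.8,  64.6]), 24.2)
scene blob (array([494.4,  78.7]), array([160.3, 259.4]), 11.9)
scene blob (array([469.2, 293.6]), array([ 71.6, 102. ]), 26.6)
scene blob (array([ 530.1, -190.6]), array([120.9,  68. ]), 79.7)
scene blob (array([ 567.9, -375.6]), array([120.4, 108.2]), 87.7)
scene blob (array([645.2,  31.7]), array([ 27.1, 201.4]), 5.7)
scene blob (array([ 812.8, -337.1]), array([204.5, 142.7]), 80.5)
scene blob (array([885.2, 323.3]), array([220.9,  99. ]), 42.0)
scene blob (array([ 833.6, -122.5]), array([ 26. , 141.9]), 49.4)
scene blob (array([852.,   2.]), array([76., 80.]), 90.0)
scene blob (array([861.9, 120.9]), array([ 80.8, 116.
[... 382 characters left out ...]
ay([ 61.7, 123.3]), 64.8)
top blob (array([ 372.1, -206.3]), array([123.3,  60.9]), 21.8)
top blob (array([488.,  76.]), array([164.7, 257.3]), 11.3)
top blob (array([467.6, 290.8]), array([69.8, 98.4]), 26.6)
top blob (array([ 527.9, -192.3]), array([124.3,  61.8]), 80.5)
top blob (array([ 566. , -377.4]), array([123.4, 104.2]), 87.7)
top blob (array([646.,  28.]), array([200.,  28.]), 90.0)
top blob (array([ 817.4, -339.4]), array([204.1, 151.4]), 80.9)
top blob (array([809. , 276.9]), array([ 31.7, 139.9]), 57.8)
top blob (array([ 834., -122.]), array([ 28.3, 141.4]), 45.0)
top blob (array([850.,   2.]), array([76., 76.]), 90.0)
top blob (array([860. , 119.8]), array([ 80.4, 112.6]), 6.3)
```

Request:
drive_tool(
  offset=[
    [0, 0, 0.04],
    [0.015, -0.035, 0.03],
    [0.017, -0.046, 0],
    [0.017, -0.046, 0],
    [0.017, -0.046, 0],
  ],
  turn=[0, -0.1, -0.1, -0.1, -0.1],
  fingers=[1, 1, 1, 1, 1],
)

```text
time_s: 1.3
tool_pos: [0.3386, 0.3881, 0.3018]
tool_rot: [179.9, 0.0, 131.1]
ft_force: [0.7, -0.1, -0.5]
grip_width: 0.0849
finger_force: 0.0
```

Request:
drive_tool(
  offset=[
    [0.017, -0.046, 0],
    [0.017, -0.046, 0],
    [0.017, -0.046, 0],
    [0.017, -0.046, 0],
    [0.017, -0.046, 0],
  ],
  turn=[-0.1, -0.1, -0.1, -0.1, -0.1],
  fingers=[1, 1, 1, 1, 1],
)

```text
time_s: 1.8
tool_pos: [0.4237, 0.1577, 0.3017]
tool_rot: [179.9, 0.0, 102.4]
ft_force: [0.3, 0.6, -0.4]
grip_width: 0.0851
finger_force: 0.0
```

Request:
drive_tool(
  offset=[
    [0.017, -0.046, 0],
    [0.017, -0.046, 0],
    [0.017, -0.046, 0],
    [0.017, -0.046, 0],
    [0.017, -0.046, 0],
  ],
  turn=[-0.1, -0.1, -0.1, -0.06, 0],
  fingers=[1, 1, 1, 1, 1],
)

```text
time_s: 2.3
tool_pos: [0.5087, -0.0725, 0.3016]
tool_rot: [180.0, -0.0, 81.9]
ft_force: [1.5, 0.6, -0.3]
grip_width: 0.0852
finger_force: 0.0
```

```bash
python3 - <<'E'
from h import *
c=vision.calibration("wrist"); im,d=vision.get_image("wrist"); np.savez("w1.npz",im=im,d=d,**c); cv2.imwrite("pics/w1.png",im[:,:,::-1])
print(c, sensors.state()['tool_pos'])
E
```

```text
{'fx': 356.2271147430165, 'fy': 356.2271147430165, 'cx': 318.28048345264193, 'cy': 203.95452070177467, 'R': array([[ 9.90140000e-01, -1.40080859e-01,  3.65867095e-04],
       [-1.34940348e-01, -9.53097499e-01,  2.70917442e-01],
       [-3.76016410e-02, -2.68295566e-01, -9.62602517e-01]]), 't': array([-0.51373864, -0.05495009,  0.44630924])} [ 0.51274716 -0.0803269   0.30182664]
```

View pics/w1.png

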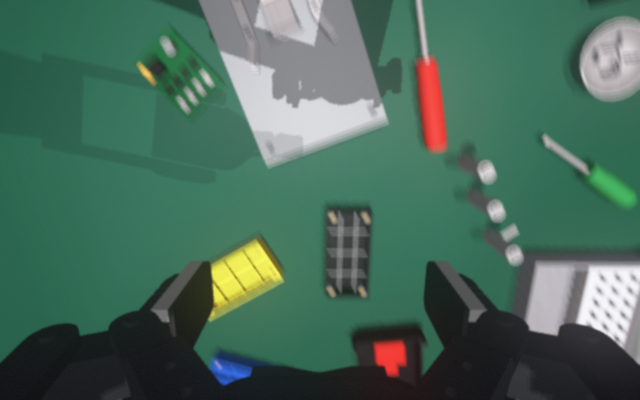

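The wrist picture shows the black cover at columns 325–371, rows 207–298. The jig's front face runs from (270,167) to (388,124). The cells are at (487,172)–(515,255) and the half shell at (388,355). The way from the cover to the jig is clear.

```bash
cat >> h.py <<'E'
def onplane(uv,c,z):
    uv=np.atleast_2d(uv).astype(float); R=np.array(c['R']); C=-R.T@np.array(c['t'])
    r=np.c_[(uv[:,0]-c['cx'])/c['fx'],(uv[:,1]-c['cy'])/c['fy'],np.ones(len(uv))]@R
    return C+r*((z-C[2])/r[:,2])[:,None]
def line(p):
    vx,vy,x,y=cv2.fitLine((p*1000).astype(np.float32),cv2.DIST_HUBER,0,.01,.01).ravel(); return np.round([x,y],1),round(np.degrees(np.arctan2(vy,vx))%180,2)
E
python3 - <<'E'
from h import *
z=np.load("w1.npz"); c={k:z[k] for k in ('fx','fy','cx','cy','R','t')}; im=z['im'];d=z['d']
print('cam',-c['R'].T@c['t'])
W=world(d,c)
hsv=cv2.cvtColor(im,cv2.COLOR_RGB2HSV)
# cover: dark, unsaturated in box
m=np.zeros((400,640),bool); m[195:310,312:385]=True
dark=m&((hsv[...,1]<110)|(hsv[...,2]<45)); 
k,L,S,_=cv2.connectedComponentsWithStats(dark.astype(np.uint8)); i=1+S[1:,4].argmax(); ys,xs=np.where(L==i)
print('cover px',S[i],'z',np.round(np.percentile(W[L==i][:,2],[5,50,95])*1000,1))
for zz in (0,.02): print(zz,rect(onplane(np.c_[xs,ys],c,zz)[:,:2]))
hi=(L==i)&(W[...,2]>.014); print('depth rect',rect(W[hi][:,:2]))
# jig: grey/white region
g=(hsv[...,1]<70)&(hsv[...,2]>70); g[:, :190]=0; g[:,400:]=0; g[200:]=0
# front edge: for each column lowest grey pixel
cols=np.arange(276,384); low=np.array([np.where(g[:,u])[0].max() for u in cols])
for zz in (0,.026): print('jig front line plane',zz,line(onplane(np.c_[cols,low+.5],c,zz)[:,:2]))
# depth front line: deck points
dk=(abs(W[...,2]-.026)<.006); low2=np.array([np.where(dk[:200,u])[0].max() for u in cols])
print('deck z',np.median(W[120:140,280:330,2]),np.round(low[::15]),low2[::15], line(W[low2,cols][:,:2]))
# side edges: left & right, rows 30..110
rows=np.arange(20,115)
R_=np.array([np.where(g[r])[0] for r in rows],dtype=object)
rr=np.array([x.max() for x in R_]); rl=np.arange(60,150); ll=np.array([np.where(g[r])[0].min() for r in rl])
print('right z26',line(onplane(np.c_[rr,rows],c,.026)[:,:2]),'left z26',line(onplane(np.c_[ll,rl],c,.026)[:,:2]), 'left z0',line(onplane(np.c_[ll,rl],c,0)[:,:2]))
cv2.imwrite("pics/masks.png",np.hstack([g*255,(L==i)*255]).astype(np.uint8)[::1,::1])
E
```

```text
cam [ 0.51804016 -0.00459496  0.4446933 ]
cover px [ 323  206   51   94 4340] z [ 0.2  3.7 20.4]
0 (array([ 529.5, -203.7]), array([135.4,  65.3]), 81.1)
0.02 (array([ 529. , -194.8]), array([129.3,  62.4]), 81.1)
depth rect (array([ 534.7, -129.9]), array([245.3,  61.4]), 83.5)
jig front line plane 0 (array([524.5, -56.9], dtype=float32), np.float32(11.98))
jig front line plane 0.026 (array([524.1, -53.9], dtype=float32), np.float32(11.98))
deck z 0.026249098297277194 [165 160 154 149 143 138 132 127] [155 149 144 138 132 127 121 116] (array([520.9, -42. ], dtype=float32), np.float32(11.96))
right z26 (array([582.2,  25.1], dtype=float32), np.float32(102.05)) left z26 (array([413.1,   2.6], dtype=float32), np.float32(130.88)) left z0 (array([406.5,   3.1], dtype=float32), np.float32(130.79))
```

```bash
python3 - <<'E'
from h import *
a=np.radians(102); ex=np.array([np.cos(a),np.sin(a)]); ey=np.array([-ex[1],ex[0]])
def J(p): return np.c_[p[:,:2]@ex,p[:,:2]@ey]*1000
for n in ('w1','top0','scene0'):
    z=np.load(n+".npz"); c={k:z[k] for k in ('fx','fy','cx','cy','R','t')} if n=='w1' else vision.calibration(n[:-1])
    W=world(z['d'],c); ok=z['d']>0; P=W[ok]; j=J(P); s=(abs(j[:,1]+500)<50)
    print(n,[(b,round(float(np.median(P[s&(j[:,0]>=b)&(j[:,0]<b+3)][:,2])*1000),1)) for b in range(-190,-130,4) if (s&(j[:,0]>=b)&(j[:,0]<b+3)).sum()])
    g=P[(abs(P[:,2]-.026)<.003)&(j[:,0]>-150)&(j[:,0]<-60)&(abs(j[:,1]+500)<110)]
    print('  deck y range',np.percentile(J(g)[:,1],[.5,99.5]), 'z',np.median(g[:,2]))
    im=z['im'].astype(int).sum(2)
    # brightness profile at z=26 plane
    for zz in(0,.026):
      v,u=np.mgrid[:400,:640]; q=onplane(np.c_[u.ravel(),v.ravel()],c,zz); jj=J(q); s=abs(jj[:,1]+500)<40; I=im.ravel()
      print('  I',zz,[(b,int(I[s&(jj[:,0]>=b)&(jj[:,0]<b+3)].mean())) for b in range(-180,-135,3)])
z=np.load('w1.npz'); c={k:z[k] for k in ('fx','fy','cx','cy','R','t')}
print('corners z0 / z26',J(onplane([[270,167],[388,124]],c,0)),J(onplane([[270,167],[388,124]],c,.026)))
E
```

```text
w1 [(-190, 370.1), (-186, 352.1), (-182, 361.9), (-178, 2.4), (-174, 381.8), (-170, 384.1), (-166, 380.7), (-162, 381.3), (-158, 1.1), (-154, 386.3), (-150, 380.8), (-146, 26.3), (-142, 26.2), (-138, 26.3), (-134, 26.4)]
  deck y range [-572.50424373 -424.11317735] z 0.02636895860710642
  I 0 [(-180, 315), (-177, 317), (-174, 318), (-171, 319), (-168, 317), (-165, 396), (-162, 468), (-159, 527), (-156, 581), (-153, 631), (-150, 648), (-147, 647), (-144, 646), (-141, 649), (-138, 654)]
  I 0.026 [(-180, 313), (-177, 315), (-174, 316), (-171, 317), (-168, 319), (-165, 316), (-162, 394), (-159, 471), (-156, 532), (-153, 588), (-150, 638), (-147, 646), (-144, 644), (-141, 645), (-138, 649)]
top0 [(-190, 0.9), (-186, 1.1), (-182, 1.7), (-178, 0.4), (-174, 0.6), (-170, 1.0), (-166, 1.0), (-162, 0.0), (-158, 0.4), (-154, 17.2), (-150, 25.6), (-146, 26.2), (-142, 26.4), (-138, 26.1), (-134, 26.5)]
  deck y range [-572.73856035 -424.01910616] z 0.026178753521420444
  I 0 [(-180, 361), (-177, 361), (-174, 362), (-171, 361), (-168, 361), (-165, 363), (-162, 361), (-159, 339), (-156, 324), (-153
[... 405 characters left out ...]
-154, 10.4), (-150, 24.0), (-146, 26.8), (-142, 27.5), (-138, 27.4), (-134, 27.3)]
  deck y range [-576.38673036 -423.63563712] z 0.027585039005929648
  I 0 [(-180, 244), (-177, 245), (-174, 244), (-171, 243), (-168, 243), (-165, 244), (-162, 244), (-159, 245), (-156, 260), (-153, 278), (-150, 206), (-147, 112), (-144, 121), (-141, 240), (-138, 357)]
  I 0.026 [(-180, 244), (-177, 244), (-174, 245), (-171, 262), (-168, 267), (-165, 176), (-162, 97), (-159, 146), (-156, 277), (-153, 393), (-150, 538), (-147, 643), (-144, 660), (-141, 660), (-138, 660)]
corners z0 / z26 [[-163.5222747  -422.44631577]
 [-163.81423436 -577.63581338]] [[-160.52166909 -427.31769548]
 [-160.79655867 -573.43368793]]
```

```bash
cat > w.py <<'E'
from h import *
import sys
a=np.radians(102); ex=np.array([np.cos(a),np.sin(a)]); ey=np.array([-ex[1],ex[0]])
def J(p): return np.c_[p[:,:2]@ex,p[:,:2]@ey]*1000
E
python3 - <<'E'
from w import *
c=vision.calibration("wrist"); im,d=vision.get_image("wrist"); print(sensors.state()['tool_pos'],sensors.state()['tool_rot'])
np.savez("w2.npz",im=im,d=d,**c); W=world(d,c); hsv=cv2.cvtColor(im,cv2.COLOR_RGB2HSV)
for r in vision.outline_of("wrist","cover"):
    cu,cv=r['centre']
    m=r['region']; s=np.median(hsv[m][:,1]),np.median(hsv[m][:,2])
    ys,xs=np.where(m); print(round(r['score'],2),np.round(r['centre']),s,rect(onplane(np.c_[xs,ys],c,.02)[:,:2]),rect(onplane(np.c_[xs,ys],c,.0)[:,:2]))
im2=im.astype(int).sum(2)
v,u=np.mgrid[:400,:640]
for zz in(0,.026):
  q=onplane(np.c_[u.ravel(),v.ravel()],c,zz); jj=J(q); s=abs(jj[:,1]+500)<40; I=im2.ravel()
  print('  I',zz,[(b,int(I[s&(jj[:,0]>=b)&(jj[:,0]<b+3)].mean())) for b in range(-180,-135,3)])
E
```

```text
[ 0.51108931 -0.07647845  0.30156655] [1.79773231e+02 1.64952584e-01 8.16098383e+01]
0.84 [340. 240.] (np.float64(15.0), np.float64(71.0)) (array([ 528. , -188.4]), array([124. ,  58.4]), 81.3) (array([ 528.3, -196.8]), array([129.8,  61.2]), 81.3)
0.79 [232. 361.] (np.float64(191.0), np.float64(131.0)) (array([ 367.3, -361.8]), array([ 66.8, 116.6]), 65.2) (array([ 360. , -378.3]), array([ 69.9, 122.1]), 65.2)
0.69 [234. 262.] (np.float64(160.0), np.float64(238.0)) (array([ 386. , -197.8]), array([101.6,  62.1]), 22.7) (array([ 379.6, -206.6]), array([106.3,  65.1]), 22.7)
0.5 [424.  90.] (np.float64(185.0), np.float64(238.0)) (array([642.7,   3.5]), array([ 26.7, 147.3]), 4.3) (array([648.4,   4.2]), array([ 27.9, 154.2]), 4.3)
0.24 [288.  61.] (np.float64(7.0), np.float64(149.0)) (array([501. ,  38.8]), array([154.4, 176.2]), 12.0) (array([500.1,  41.2]), array([161.7, 184.5]), 12.0)
  I 0 [(-180, 320), (-177, 321), (-174, 322), (-171, 324), (-168, 325), (-165, 324), (-162, 324), (-159, 323), (-156, 279), (-153, 478), (-150, 656), (-147, 664), (-144, 669), (-141, 671), (-138, 671)]
  I 0.026 [(-180, 318), (-177, 319), (-174, 321), (-171, 322), (-168, 324), (-165, 324), (-162, 323), (-159, 323), (-156, 316), (-153, 297), (-150, 589), (-147, 659), (-144, 664), (-141, 669), (-138, 671)]
```

Request:
drive_tool(
  offset=[
    [0.002, -0.032, -0.048],
    [0.002, -0.032, -0.048],
    [0.002, -0.032, -0.048],
    [0.002, -0.032, -0.048],
    [0.0016, -0.033, -0.048],
  ],
  turn=[0, 0, 0, 0, 0],
  fingers=[1, 1, 1, 1, 1],
)

```text
time_s: 2.95
tool_pos: [0.5166, -0.209, 0.0927]
tool_rot: [180.0, -0.0, 82.1]
ft_force: [0.4, -0.2, 0.5]
grip_width: 0.0855
finger_force: 0.0
```

Request:
drive_tool(
  offset=[
    [0, 0, 0],
    [0, 0, -0.025],
    [0, 0, -0.02],
    [0, 0, -0.006],
    [0, 0, 0],
  ],
  turn=[0, 0, 0, 0, 0],
  fingers=[1, 1, 1, 1, 1],
)

```text
time_s: 3.45
tool_pos: [0.5165, -0.2083, 0.0433]
tool_rot: [-180.0, -0.0, 82.1]
ft_force: [-0.8, 0.3, 0.0]
grip_width: 0.0854
finger_force: 0.0
```

Request:
drive_tool(
  offset=[
    [0.004, -0.028, 0],
    [0, 0, 0],
    [0, 0, -0.02],
    [0, 0, -0.014],
    [0, 0, 0],
  ],
  turn=[-0.014, 0, 0, 0, 0],
  fingers=[1, 1, 1, 1, 1],
)

```text
time_s: 3.95
tool_pos: [0.5195, -0.2363, 0.008]
tool_rot: [-179.8, -0.1, 81.2]
ft_force: [-0.9, 0.3, 0.6]
grip_width: 0.0852
finger_force: 0.0
```

```bash
python3 - <<'E'
from w import *
print(sensors.state())
c=vision.calibration("wrist"); im,d=vision.get_image("wrist"); cv2.imwrite("pics/w3.png",im[:,:,::-1])
E
```

```text
{'time_s': 3.95, 'qpos': array([-3.56701916e+01,  4.53958463e+01,  9.79726561e+01,  8.86843960e-03,
        3.68159628e+01, -2.68817624e+01]), 'joint_vel': array([ 0.02830301, -1.22875637, -0.6300931 , -0.0652127 ,  0.91883261,
       -0.16161501]), 'effort': array([-1.95679106e-01, -4.51518273e+01, -8.40340823e+00, -1.12213416e-03,
       -1.63263394e-01,  1.71585580e-03]), 'tool_pos': array([ 0.51954588, -0.23625362,  0.00798311]), 'tool_rot': array([-1.79837860e+02, -8.81258154e-02,  8.12043379e+01]), 'ft_force': array([-0.86393645,  0.29697443,  0.57611537]), 'ft_torque': array([-0.01030711,  0.01702639, -0.01917962]), 'finger_force': 0.0, 'grip_width': 0.08520840249125589}
```

View pics/w3.png

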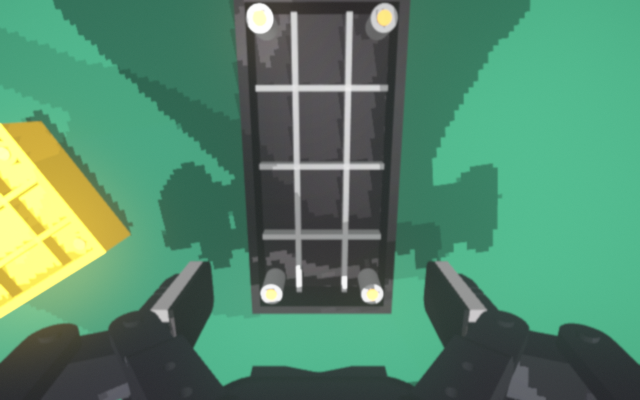

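The view shows the cover between the fingers, its near end wall at row 310 and columns 253–392. The pads are beside that end at columns 205 and 430.

Request:
drive_tool(
  offset=[
    [0, 0, -0.005],
    [0, 0, 0],
    [0, 0, 0],
    [0, 0, 0],
    [0, 0, 0],
  ],
  turn=[0, 0, 0, 0, 0],
  fingers=[1, 0.2, 0.2, 0.2, 0.2],
  newtons=25,
)

```text
time_s: 4.5
tool_pos: [0.5207, -0.2377, 0.0043]
tool_rot: [180.0, 0.0, 81.2]
ft_force: [-0.2, 0.5, 2.1]
grip_width: 0.0567
finger_force: 27.7
```

Request:
drive_tool(
  offset=[
    [0.003, 0.008, 0],
    [0.005, 0.012, 0],
    [0.005, 0.013, 0],
    [0.005, 0.013, 0],
    [0.0036, 0.014, 0],
  ],
  turn=[0.07, 0.073, 0.073, 0.073, 0.074],
  fingers=[0.2, 0.2, 0.2, 0.2, 0.2],
)

```text
time_s: 5.0
tool_pos: [0.5432, -0.1783, 0.0043]
tool_rot: [179.9, 0.1, 102.2]
ft_force: [-0.5, -2.1, 0.6]
grip_width: 0.0575
finger_force: 27.6
```

Request:
drive_tool(
  offset=[
    [0, 0, 0],
    [0, 0, 0],
    [-0.002, 0.009, 0],
    [0, 0, 0],
    [0, 0, 0],
  ],
  turn=[0, 0, 0, 0, 0],
  fingers=[0.2, 0.2, 0.2, 0.2, 0.2],
)

```text
time_s: 5.5
tool_pos: [0.5406, -0.1689, 0.0043]
tool_rot: [179.9, 0.0, 101.9]
ft_force: [2.2, 1.4, 5.8]
grip_width: 0.0575
finger_force: 28.0
```

```bash
cat > lk.py <<'E'
from w import *
n=sys.argv[1]; s=sys.argv[2]
st=sensors.state(); c=vision.calibration(n); im,d=vision.get_image(n); np.savez(s+".npz",im=im,d=d,**c)
print(np.round(st['tool_pos']*1000,1),np.round(st['tool_rot'],1),np.round(st['ft_force'],1),st['grip_width'],'J',J(st['tool_pos'][None])+[155,498.5])
o=im[:,:,::-1]
if len(sys.argv)>3:
    a,b,e,f=map(int,sys.argv[3:7]); o=cv2.resize(o[b:f,a:e],None,fx=3,fy=3,interpolation=cv2.INTER_CUBIC)
cv2.imwrite(f"pics/{s}.png",o)
E
python3 lk.py wrist w4; python3 - <<'E'
from w import *
for r in vision.outline_of("wrist","cover")[:3]: 
    c=np.load("w4.npz"); ys,xs=np.where(r['region']); print(r['score'],r['centre'],rect(onplane(np.c_[xs,ys],c,.02)[:,:2]))
c=np.load("w4.npz"); im2=c['im'].astype(int).sum(2); v,u=np.mgrid[:400,:640]
for zz in(0,.026):
  q=onplane(np.c_[u.ravel(),v.ravel()],c,zz); jj=J(q); s=(abs(abs(jj[:,1]+500)-52)<10); I=im2.ravel()
  print('  I',zz,[(b,int(I[s&(jj[:,0]>=b)&(jj[:,0]<b+2)].mean())) for b in range(-170,-140,2) if (s&(jj[:,0]>=b)&(jj[:,0]<b+2)).any()])
E
```

```text
[ 540.6 -168.9    4.3] [179.9   0.  101.9] [2.2 1.4 5.8] 0.05748652401026549 J [[-122.6402646     4.84525016]]
0.75 [26.9, 271.3] (array([ 433.3, -185.3]), array([69.8, 32. ]), 88.4)
0.59 [319.3, 149.3] (array([ 531.1, -126.8]), array([ 58.5, 114.9]), 12.1)
  I 0 []
  I 0.026 []
```

View pics/w4.png

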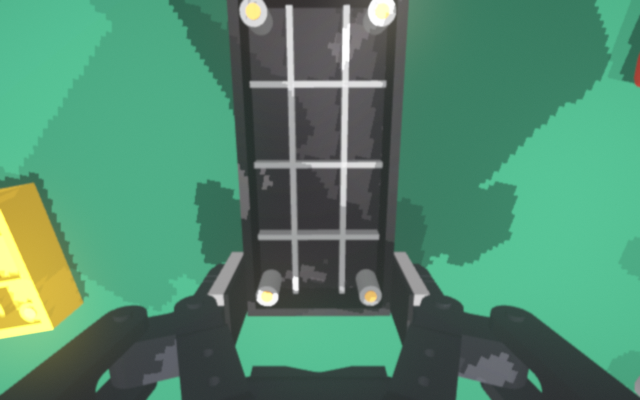

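The cover is held square between the pads at columns 235 and 405. Its far end is just out of view at the top.

Request:
drive_tool(
  offset=[
    [0.0026, 0.0108, 0],
    [0, 0, 0],
    [-0.0004, 0.002, 0],
    [0, 0, 0],
    [0, 0, 0],
  ],
  turn=[0, 0, 0, 0, 0],
  fingers=[0.2, 0.2, 0.2, 0.2, 0.2],
)

```text
time_s: 6.1
tool_pos: [0.543, -0.1569, 0.0043]
tool_rot: [179.9, 0.1, 102.0]
ft_force: [0.8, -2.6, 6.2]
grip_width: 0.0574
finger_force: 28.0
```

Request:
drive_tool(
  offset=[
    [-0.0004, 0.002, 0],
    [0, 0, 0],
    [-0.0004, 0.002, 0],
    [0, 0, 0],
  ],
  turn=[0, 0, 0, 0],
  fingers=[0.2, 0.2, 0.2, 0.2],
)

```text
time_s: 6.5
tool_pos: [0.5423, -0.1532, 0.0043]
tool_rot: [179.9, 0.1, 102.0]
ft_force: [0.2, -3.4, 5.5]
grip_width: 0.0575
finger_force: 28.0
```

```bash
python3 lk.py top t5 250 170 420 290
```

```text
[ 542.3 -153.2    4.3] [1.799e+02 1.000e-01 1.020e+02] [ 0.2 -3.4  5.5] 0.05753234045282264 J [[-1.07611392e+02 -7.00206644e-02]]
```

View pics/t5.png

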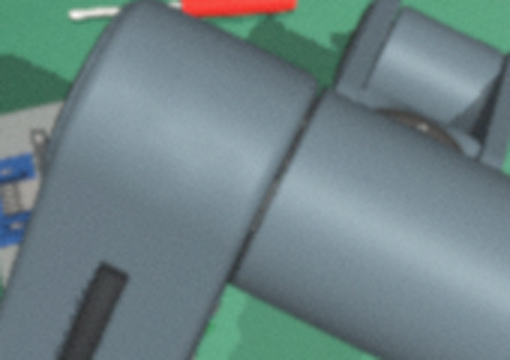

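The arm hides the spot from the top camera. I'll go by force for the contact.

Request:
drive_tool(
  offset=[
    [-0.0004, 0.002, 0],
    [0, 0, 0],
  ],
  turn=[0, 0],
  fingers=[0.2, 0.2],
)

```text
time_s: 6.75
tool_pos: [0.5419, -0.1512, 0.0043]
tool_rot: [179.9, 0.1, 102.0]
ft_force: [0.7, -3.4, 4.9]
grip_width: 0.0572
finger_force: 28.0
```

Request:
drive_tool(
  offset=[
    [-0.0004, 0.002, 0],
    [0, 0, 0],
  ],
  turn=[0, 0],
  fingers=[0.2, 0.2],
)

```text
time_s: 6.95
tool_pos: [0.5419, -0.1506, 0.0043]
tool_rot: [179.9, 0.3, 102.0]
ft_force: [0.1, -8.5, 4.0]
grip_width: 0.0573
finger_force: 27.8
```

Request:
drive_tool(
  offset=[
    [-0.0004, 0.002, 0],
    [0, 0, 0],
  ],
  turn=[0, 0],
  fingers=[0.2, 0.2],
)

```text
time_s: 7.15
tool_pos: [0.5421, -0.1505, 0.0044]
tool_rot: [179.8, 0.4, 102.1]
ft_force: [-1.4, -13.4, 3.2]
grip_width: 0.0573
finger_force: 27.7
```

Request:
drive_tool(
  offset=[
    [0.0003, -0.0015, 0],
    [0, 0, 0.01],
    [0, 0, 0.01],
    [0, 0, 0],
    [0, 0, 0],
  ],
  turn=[0, 0, 0, 0, 0],
  fingers=[0.2, 0.2, 0.2, 0.2, 0.2],
  newtons=20,
)

```text
time_s: 7.65
tool_pos: [0.5405, -0.1475, 0.024]
tool_rot: [-180.0, 0.0, 102.0]
ft_force: [-0.0, -4.4, 0.8]
grip_width: 0.0574
finger_force: 27.3
```

```bash
cat > tilt.py <<'E'
from w import *
c=vision.calibration("wrist"); im,d=vision.get_image("wrist"); st=sensors.state(); W=world(d,c)
np.savez("tl.npz",im=im,d=d,**c); cv2.imwrite(f"pics/tl{int(st['time_s']*100)}.png",im[:,:,::-1])
t=st['tool_pos']; a=(W[...,:2]-t[:2]); u=a@ex*1000; v=a@ey*1000; z=W[...,2]*1000
print('tool J',np.round(J(t[None])+[155,498.5],1),t[2]*1000,'F',np.round(st['ft_force'],1),'T',np.round(st['ft_torque'],2))
for s in (1,-1):
    m=(d>0)&(abs(v*s-27)<3)
    print([(b,round(float(np.percentile(z[m&(u>=b)&(u<b+8)],80)),1)) for b in range(-24,140,8) if (m&(u>=b)&(u<b+8)).sum()>4])
E
python3 tilt.py
```

```text
tool J [[-101.6    0.5]] 23.891184742521435 F [-1.2 -3.6  0.6] T [-0.55  0.05  0.08]
[(-16, 52.8), (-8, 58.1), (0, 61.3), (8, 82.2), (16, 107.1), (24, 39.3), (32, 39.2), (40, 39.0), (48, 38.7), (56, 38.5), (64, 38.3), (72, 38.1), (80, 37.9), (88, 37.7), (96, 37.7)]
[(-16, 53.0), (-8, 58.0), (0, 63.9), (8, 81.6), (16, 106.6), (24, 39.4), (32, 39.2), (40, 39.0), (48, 38.8), (56, 38.7), (64, 38.4), (72, 38.2), (80, 38.0), (88, 37.8), (96, 37.8)]
```

The cover comes up level, held rigidly in the pads. I'll lower it again and ease the grip so it can pivot.

Request:
drive_tool(
  offset=[
    [0.0004, -0.002, -0.008],
    [0, 0, -0.006],
    [0, 0, 0],
    [0, 0, 0],
  ],
  turn=[0, 0, 0, 0],
  fingers=[0.2, 0.2, 0.33, 0.33],
)

```text
time_s: 8.1
tool_pos: [0.5413, -0.1496, 0.0094]
tool_rot: [180.0, 0.0, 102.0]
ft_force: [0.3, -4.2, -0.3]
grip_width: 0.0568
finger_force: 27.3
```

Request:
drive_tool(
  offset=[
    [0, 0, 0],
    [0, 0, 0],
  ],
  turn=[0, 0],
  fingers=[0.35, 0.35],
)

```text
time_s: 8.3
tool_pos: [0.5413, -0.1495, 0.0098]
tool_rot: [180.0, 0.0, 102.0]
ft_force: [1.3, -3.5, -0.7]
grip_width: 0.0576
finger_force: 12.1
```

```bash
python3 tilt.py
```

```text
tool J [[-1.038e+02  1.000e-01]] 9.842627286156956 F [ 2.  -3.5 -1.4] T [-0.71 -0.14 -0.05]
[(-16, 38.3), (-8, 43.7), (0, 46.6), (8, 67.3), (16, 93.3), (24, 25.1), (32, 24.9), (40, 24.6), (48, 24.2), (56, 24.0), (64, 23.8), (72, 23.6), (80, 23.3), (88, 23.1), (96, 23.1)]
[(-16, 38.6), (-8, 43.8), (0, 48.3), (8, 67.4), (16, 92.5), (24, 25.1), (32, 24.9), (40, 24.7), (48, 24.4), (56, 24.1), (64, 23.9), (72, 23.6), (80, 23.3), (88, 23.2), (96, 23.2)]
```

Request:
drive_tool(
  offset=[
    [0, 0, 0],
    [0, 0, 0],
  ],
  turn=[0, 0],
  fingers=[0.36, 0.36],
)

```text
time_s: 8.55
tool_pos: [0.5404, -0.1484, 0.0097]
tool_rot: [-179.9, -0.1, 102.0]
ft_force: [1.5, -0.3, 0.2]
grip_width: 0.0581
finger_force: 0.3
```

Request:
drive_tool(
  offset=[
    [0, 0, 0.005],
    [0, 0, 0.005],
    [0, 0, 0],
  ],
  turn=[0, 0, 0],
  fingers=[0.36, 0.36, 0.36],
)

```text
time_s: 8.85
tool_pos: [0.5411, -0.1491, 0.0206]
tool_rot: [180.0, 0.0, 102.0]
ft_force: [-0.1, 0.3, -0.5]
grip_width: 0.0581
finger_force: 0.0
```

```bash
python3 tilt.py
```

```text
tool J [[-103.4    0.2]] 20.387548494842967 F [-0.8 -0.3 -0.1] T [ 0.05  0.01 -0.02]
[(-16, 45.5), (-8, 52.7), (0, 56.8), (8, 78.5), (16, 104.3), (24, 20.5), (32, 20.4), (40, 20.5), (48, 20.5), (56, 20.6), (64, 20.5), (72, 20.5), (80, 20.7), (88, 20.6), (96, 20.9), (104, 17.8)]
[(-24, 20.4), (-16, 49.7), (-8, 54.4), (0, 58.7), (8, 78.0), (16, 103.6), (24, 20.5), (32, 20.5), (40, 20.6), (48, 20.8), (56, 20.7), (64, 20.6), (72, 20.7), (80, 20.7), (88, 20.7), (96, 21.1), (104, 17.7)]
```

Request:
drive_tool(
  offset=[
    [0, 0, -0.01],
    [0, 0, -0.006],
    [0, 0, 0],
    [0, 0, 0],
  ],
  turn=[0, 0, 0, 0],
  fingers=[0.4, 0.36, 0.354, 0.354],
)

```text
time_s: 9.3
tool_pos: [0.5409, -0.1502, 0.0129]
tool_rot: [-180.0, 0.1, 102.1]
ft_force: [-11.8, 3.0, 72.4]
grip_width: 0.0583
finger_force: 35.6
```

Request:
drive_tool(
  offset=[
    [0, 0, 0.005],
    [0, 0, 0.005],
    [0, 0, 0.005],
    [0, 0, 0],
    [0, 0, 0],
  ],
  turn=[0, 0, 0, 0, 0],
  fingers=[0.354, 0.354, 0.354, 0.354, 0.354],
)

```text
time_s: 9.8
tool_pos: [0.5407, -0.1492, 0.0179]
tool_rot: [-179.9, -0.0, 102.0]
ft_force: [-0.3, -0.0, -0.4]
grip_width: 0.0574
finger_force: 0.0
```

```bash
python3 tilt.py
```

```text
tool J [[-103.2    0.7]] 17.773776452334825 F [ 0.2 -0.1 -0.3] T [-0.05  0.02 -0.03]
[(-24, 20.0), (-16, 43.1), (-8, 50.6), (0, 54.8), (8, 83.5), (16, 101.2), (24, 20.5), (32, 20.5), (40, 20.5), (48, 20.5), (56, 20.5), (64, 20.6), (72, 20.6), (80, 20.6), (88, 20.8), (96, 21.0), (104, 16.6)]
[(-24, 20.2), (-16, 46.7), (-8, 51.6), (0, 55.5), (8, 78.2), (16, 100.9), (24, 20.6), (32, 20.4), (40, 20.5), (48, 20.6), (56, 20.6), (64, 20.6), (72, 20.7), (80, 20.6), (88, 20.7), (96, 21.0), (104, 16.2)]
```

The fingertips came down on the walls (72 N) because they were too narrow. I'll open wider, go down again, and then close gently.

Request:
drive_tool(
  offset=[
    [0, 0, 0.005],
    [0, 0, 0],
    [0, 0, -0.01],
    [0, 0, -0.008],
    [0, 0, 0],
  ],
  turn=[0, 0, 0, 0, 0],
  fingers=[0.8, 0.8, 0.8, 0.8, 0.8],
)

```text
time_s: 10.35
tool_pos: [0.5399, -0.1488, 0.0041]
tool_rot: [-179.9, -0.1, 102.0]
ft_force: [-0.2, -1.1, -0.7]
grip_width: 0.0772
finger_force: 0.0
```

Request:
drive_tool(
  offset=[
    [0, 0, 0],
    [0, 0, 0],
    [0, 0, 0],
  ],
  turn=[0, 0, 0],
  fingers=[0.5, 0.352, 0.352],
)

```text
time_s: 10.65
tool_pos: [0.541, -0.1493, 0.0059]
tool_rot: [-180.0, -0.0, 102.0]
ft_force: [-0.3, 0.1, -0.5]
grip_width: 0.058
finger_force: 6.0
```

Request:
drive_tool(
  offset=[
    [0, 0, 0.005],
    [0, 0, 0.005],
    [0, 0, 0],
  ],
  turn=[0, 0, 0],
  fingers=[0.352, 0.352, 0.352],
)

```text
time_s: 10.95
tool_pos: [0.5418, -0.1496, 0.0168]
tool_rot: [179.9, 0.1, 102.0]
ft_force: [-0.5, -0.0, -1.8]
grip_width: 0.0582
finger_force: 6.0
```

```bash
python3 tilt.py
```

```text
tool J [[-104.    -0.2]] 16.59383302014476 F [ 0.4 -1.1 -0.3] T [-0.04  0.02 -0.  ]
[(-16, 42.5), (-8, 50.0), (0, 53.3), (8, 74.2), (16, 100.4), (24, 28.4), (32, 27.5), (40, 26.8), (48, 25.9), (56, 25.1), (64, 24.2), (72, 23.5), (80, 22.6), (88, 21.8), (96, 21.1), (104, 13.8)]
[(-16, 43.3), (-8, 50.2), (0, 54.9), (8, 73.4), (16, 99.5), (24, 28.5), (32, 27.7), (40, 27.0), (48, 26.0), (56, 25.2), (64, 24.3), (72, 23.6), (80, 22.7), (88, 21.9), (96, 21.3), (104, 14.2)]
```

The cover now pivots in the pads with its far end on the mat. I'll continue the arc.

Request:
drive_tool(
  offset=[
    [-0.0003, 0.0013, 0.0078],
    [-0.0003, 0.0013, 0.0078],
    [-0.0006, 0.0027, 0.008],
    [-0.0006, 0.0027, 0.008],
    [-0.0006, 0.0027, 0.008],
  ],
  turn=[0, 0, 0, 0, 0],
  fingers=[0.352, 0.352, 0.352, 0.352, 0.352],
)

```text
time_s: 11.5
tool_pos: [0.5386, -0.1383, 0.0563]
tool_rot: [180.0, 0.0, 102.0]
ft_force: [0.4, -0.5, -0.6]
grip_width: 0.0579
finger_force: 5.9
```

```bash
python3 tilt.py
```

```text
tool J [[-92.2  -0.1]] 57.36190396610579 F [ 0.   0.5 -0.4] T [-0.03  0.01  0.04]
[(-16, 80.2), (-8, 88.0), (0, 90.4), (8, 116.8), (16, 140.2), (24, 55.9), (32, 52.0), (40, 48.0), (48, 43.8), (56, 40.0), (64, 36.0), (72, 31.7), (80, 28.1), (88, 24.4), (96, 26.9), (104, 27.2)]
[(-16, 83.8), (-8, 89.7), (0, 97.0), (8, 114.3), (16, 138.4), (24, 56.0), (32, 52.3), (40, 48.1), (48, 44.4), (56, 40.0), (64, 36.0), (72, 32.2), (80, 28.5), (88, 24.4), (96, 27.0), (104, 27.0), (112, 26.0)]
```

Request:
drive_tool(
  offset=[
    [0.0004, -0.002, 0],
    [0, 0, 0],
  ],
  turn=[0, 0],
  fingers=[0.355, 0.355],
)

```text
time_s: 11.75
tool_pos: [0.5393, -0.141, 0.0556]
tool_rot: [180.0, 0.0, 102.0]
ft_force: [-0.9, 0.1, -0.0]
grip_width: 0.0579
finger_force: 4.4
```

```bash
python3 tilt.py
```

```text
tool J [[-95.1   0.2]] 55.46678037643317 F [ 0.  -0.2  1.1] T [-0.12 -0.01 -0.01]
[(-16, 80.7), (-8, 87.4), (0, 91.0), (8, 111.4), (16, 139.1), (24, 53.8), (32, 49.5), (40, 44.7), (48, 40.2), (56, 36.0), (64, 31.2), (72, 27.0), (80, 22.8), (88, 19.0), (96, 26.6), (104, 27.0), (112, 25.9)]
[(-16, 82.4), (-8, 88.0), (0, 93.2), (8, 111.4), (16, 138.2), (24, 54.2), (32, 49.5), (40, 45.1), (48, 40.4), (56, 35.8), (64, 31.6), (72, 27.1), (80, 23.1), (88, 19.0), (96, 26.6), (104, 27.1), (112, 26.1)]
```

Request:
drive_tool(
  offset=[
    [-0.001, 0.0049, 0.0069],
    [-0.001, 0.0049, 0.0069],
    [-0.001, 0.0049, 0.0069],
    [-0.0014, 0.0065, 0.0047],
    [0, 0, 0],
  ],
  turn=[0, 0, 0, 0, 0],
  fingers=[0.355, 0.355, 0.355, 0.355, 0.355],
)

```text
time_s: 12.3
tool_pos: [0.5345, -0.1184, 0.0817]
tool_rot: [180.0, 0.0, 102.0]
ft_force: [0.5, -0.3, -0.1]
grip_width: 0.0579
finger_force: 4.3
```

```bash
python3 tilt.py
```

```text
tool J [[-72.4   0.2]] 81.3900001607037 F [-0.6 -0.5  0.1] T [0.01 0.05 0.04]
[(-24, 97.4), (-16, 108.5), (-8, 112.2), (0, 115.7), (8, 134.6), (16, 165.2), (24, 62.0), (32, 52.6), (40, 42.9), (48, 34.4), (56, 25.2), (64, 16.7), (72, 26.1), (80, 27.1), (88, 27.0), (96, 27.0), (104, 27.1), (112, 27.1)]
[(-24, 97.6), (-16, 110.3), (-8, 112.9), (0, 117.7), (8, 135.6), (16, 164.5), (24, 62.2), (32, 52.9), (40, 43.5), (48, 34.6), (56, 25.8), (64, 16.4), (72, 26.3), (80, 27.0), (88, 27.0), (96, 27.1), (104, 27.2), (112, 27.1)]
```

Request:
drive_tool(
  offset=[
    [-0.0013, 0.0064, 0.0045],
    [-0.0013, 0.0064, 0.0045],
    [-0.0016, 0.0077, 0.0025],
    [-0.0016, 0.0077, 0.0025],
    [0, 0, 0],
  ],
  turn=[0, 0, 0, 0, 0],
  fingers=[0.355, 0.355, 0.355, 0.355, 0.355],
)

```text
time_s: 12.85
tool_pos: [0.5283, -0.0899, 0.0951]
tool_rot: [-180.0, -0.0, 102.0]
ft_force: [0.0, -0.1, -1.7]
grip_width: 0.0578
finger_force: 4.1
```

```bash
python3 tilt.py
```

```text
tool J [[-43.4   0.2]] 94.95198683179672 F [-0.7  0.2 -1.5] T [ 0.03 -0.    0.04]
[(-24, 112.8), (-16, 118.5), (-8, 123.3), (0, 128.2), (8, 137.7), (16, 178.8), (24, 48.5), (32, 32.6), (40, 18.6), (48, 27.0), (56, 26.9), (64, 26.9), (72, 26.9), (80, 27.0), (88, 27.0), (96, 27.1), (104, 26.9), (112, 27.1), (120, 27.1)]
[(-24, 112.8), (-16, 122.4), (-8, 124.4), (0, 130.3), (8, 148.1), (16, 177.8), (24, 48.6), (32, 33.3), (40, 18.8), (48, 26.9), (56, 27.0), (64, 26.9), (72, 27.0), (80, 27.0), (88, 27.0), (96, 27.0), (104, 27.2), (112, 27.1), (120, 27.0)]
```

Request:
drive_tool(
  offset=[
    [-0.0016, 0.0077, 0.001],
    [-0.0017, 0.008, 0.0005],
    [-0.0017, 0.008, 0],
    [0, 0, 0],
  ],
  turn=[0, 0, 0, 0],
  fingers=[0.355, 0.355, 0.355, 0.355],
)

```text
time_s: 13.3
tool_pos: [0.5242, -0.0665, 0.097]
tool_rot: [179.9, 0.0, 102.0]
ft_force: [0.7, 0.4, 4.3]
grip_width: 0.0576
finger_force: 4.6
```

```bash
python3 tilt.py; python3 lk.py scene s6 220 110 420 260
```

```text
tool J [[-19.4  -0.4]] 96.8961599496574 F [-0.5  0.4  4.8] T [-0.06 -0.07  0.06]
[(-24, 119.0), (-16, 120.8), (-8, 122.3), (0, 130.0), (8, 152.8), (16, 181.2), (24, 26.9), (32, 27.0), (40, 27.0), (48, 26.9), (56, 26.9), (64, 27.1), (72, 27.1), (80, 27.1), (88, 27.1), (96, 27.0), (104, 27.1), (112, 27.2), (120, 27.1)]
[(-24, 119.0), (-16, 121.2), (-8, 122.8), (0, 132.1), (8, 152.5), (16, 180.4), (24, 26.9), (32, 26.8), (40, 26.9), (48, 26.9), (56, 27.1), (64, 27.0), (72, 27.1), (80, 27.0), (88, 27.1), (96, 27.1), (104, 27.2), (112, 27.1), (120, 27.2)]
[524.2 -66.8  96.9] [179.9   0.  102. ] [-0.5  0.4  4.8] 0.057644343191329724 J [[-19.36473877  -0.39695577]]
```

View pics/s6.png

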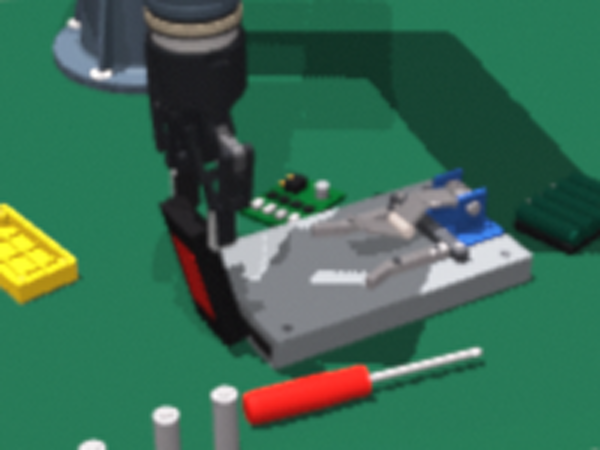

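The scene crop shows the cover tipped up to about 75–80° at (205,270), red panel outwards, its foot at the jig's front face.

Request:
drive_tool(
  offset=[
    [-0.0012, 0.0055, 0.001],
    [-0.0012, 0.0055, 0.001],
    [-0.0006, 0.003, 0],
    [0, 0, 0],
  ],
  turn=[0, 0, 0, 0],
  fingers=[0.355, 0.355, 0.355, 0.355],
)

```text
time_s: 13.8
tool_pos: [0.5199, -0.0526, 0.0978]
tool_rot: [-179.9, -0.1, 102.0]
ft_force: [0.6, 0.6, -1.8]
grip_width: 0.0579
finger_force: 4.0
```

```bash
cat > sc.py <<'E'
from w import *
# side profile of the standing cover from scene depth, in jig coords
c=vision.calibration("scene"); im,d=vision.get_image("scene"); W=world(d,c); st=sensors.state()
j=J(W.reshape(-1,3)).reshape(400,640,2)+[155,498.5]; x,y,z=j[...,0],j[...,1],W[...,2]*1000
hsv=cv2.cvtColor(im,cv2.COLOR_RGB2HSV)
red=(hsv[...,1]>150)&((hsv[...,0]<8)|(hsv[...,0]>172))&(hsv[...,2]>60)&(abs(y)<60)&(x>-80)&(x<150)
m=(d>0)&(abs(y)<22)&(x>-140)&(x<45)&(z>6)
print('tool J',np.round(J(st['tool_pos'][None])+[155,498.5],1),np.round(st['tool_pos'],4),'F',np.round(st['ft_force'],1),'gf',st['finger_force'],st['grip_width'])
print('red n',red.sum(), [(b,round(float(np.median(x[red&(z>=b)&(z<b+10)])),1)) for b in range(0,130,10) if (red&(z>=b)&(z<b+10)).sum()>3],'y',np.round(np.percentile(y[red],[3,50,97]),1) if red.any() else '')
if red.sum()>10:
    P=np.c_[x[red],y[red],z[red]]; P=P[(d[red]>0)]; C=np.median(P,0); Q=P-C; Q=Q[np.linalg.norm(Q,axis=1)<70]; u,s,vt=np.linalg.svd(Q-Q.mean(0),full_matrices=False); print('centre',np.round(C,1),'normal',np.round(vt[2],3),'long',np.round(vt[0],3))
E
python3 sc.py
```

```text
tool J [[-4.9  0.8]] [ 0.5201 -0.0529  0.0978] F [ 0.7 -0.  -1.3] gf 4.039884684607387 0.057665314189737374
red n 177 [(20, -19.7), (30, -20.5), (40, -21.4), (50, -22.6), (60, -23.2), (70, -24.1), (80, -25.2), (90, -26.3)] y [-20.7   0.7  25.4]
centre [-23.1   0.7  61.6] normal [ 0.995 -0.011  0.094] long [ 0.095  0.09  -0.991]
```

Request:
drive_tool(
  offset=[
    [-0.001, 0.0049, 0],
    [-0.001, 0.0049, 0],
    [-0.0006, 0.003, 0],
    [0, 0, 0],
  ],
  turn=[0, 0, 0, 0],
  fingers=[0.355, 0.355, 0.355, 0.355],
)

```text
time_s: 14.25
tool_pos: [0.518, -0.0402, 0.0983]
tool_rot: [-180.0, -0.0, 102.0]
ft_force: [-0.1, -0.2, -1.4]
grip_width: 0.0577
finger_force: 4.0
```

```bash
python3 sc.py
```

```text
tool J [[7.8 0.2]] [ 0.5181 -0.0404  0.0983] F [-0.  -1.  -0.6] gf 4.009912367910147 0.057900372847829264
red n 224 [(20, -16.3), (30, -17.1), (40, -16.5), (50, -16.8), (60, -16.7), (70, -16.4), (80, -16.1), (90, -16.0)] y [-21.7  -0.1  23.6]
centre [-16.5  -0.1  63.5] normal [-1.     0.008  0.009] long [-0.008  0.125 -0.992]
```

Request:
drive_tool(
  offset=[
    [0, 0, -0.002],
    [0, 0, 0],
  ],
  turn=[0, 0],
  fingers=[0.355, 0.355],
)

```text
time_s: 14.5
tool_pos: [0.5185, -0.0408, 0.0963]
tool_rot: [180.0, 0.0, 102.0]
ft_force: [0.5, 0.0, -0.4]
grip_width: 0.0579
finger_force: 4.1
```

Request:
drive_tool(
  offset=[
    [0, 0, -0.002],
    [0, 0, 0],
  ],
  turn=[0, 0],
  fingers=[0.355, 0.355],
)

```text
time_s: 14.7
tool_pos: [0.5187, -0.041, 0.0948]
tool_rot: [180.0, 0.0, 102.0]
ft_force: [0.1, -0.7, 3.8]
grip_width: 0.0575
finger_force: 4.5
```

```bash
python3 sc.py
```

```text
tool J [[ 7.  -0.3]] [ 0.5186 -0.041   0.0948] F [-1.6 -0.7  4.6] gf 4.58333121612668 0.05824082947719211
red n 212 [(20, -17.3), (30, -17.7), (40, -17.5), (50, -17.4), (60, -17.4), (70, -17.4), (80, -17.3), (90, -16.9)] y [-21.7  -0.9  22.1]
centre [-17.4  -0.9  59.5] normal [-1.     0.012  0.006] long [-0.006  0.041 -0.999]
```

Request:
drive_tool(
  offset=[
    [0, 0, 0.002],
    [0, 0, 0],
    [0, 0, 0],
    [0, 0, 0.004],
    [0, 0, 0.004],
  ],
  turn=[0, 0, 0, 0, 0],
  fingers=[0.36, 0.45, 0.7, 0.8, 0.8],
)

```text
time_s: 15.25
tool_pos: [0.5181, -0.0407, 0.1044]
tool_rot: [-180.0, -0.0, 102.0]
ft_force: [-0.3, 0.5, 0.7]
grip_width: 0.0768
finger_force: 0.0
```

```bash
python3 sc.py
```

```text
tool J [[ 7.3 -0.3]] [ 0.5186 -0.0408  0.1051] F [-0.3 -0.7  0.8] gf 0.0 0.07692621378183533
red n 209 [(20, -17.9), (30, -17.6), (40, -17.4), (50, -18.1), (60, -17.8), (70, -18.2), (80, -18.0), (90, -18.1)] y [-21.2   0.7  24.3]
centre [-18.    0.7  62.5] normal [ 1.    -0.015  0.005] long [ 0.006  0.066 -0.998]
```

Request:
drive_tool(
  offset=[
    [0.0029, -0.0139, 0.001],
    [0, 0, -0.002],
    [0, 0, 0],
    [0, 0, 0],
    [0, 0, 0],
  ],
  turn=[0, 0, 0, 0, 0],
  fingers=[0.8, 0.8, 0.6, 0.45, 0.345],
)

```text
time_s: 15.8
tool_pos: [0.5209, -0.0546, 0.1032]
tool_rot: [-180.0, -0.0, 102.0]
ft_force: [-0.5, -0.2, 0.0]
grip_width: 0.0575
finger_force: 13.2
```

Request:
drive_tool(
  offset=[
    [0, 0, 0],
    [0, 0, 0],
  ],
  turn=[0, 0],
  fingers=[0.345, 0.345],
)

```text
time_s: 16.0
tool_pos: [0.5209, -0.0545, 0.1032]
tool_rot: [-180.0, -0.0, 102.0]
ft_force: [0.2, -0.0, -0.6]
grip_width: 0.0575
finger_force: 13.3
```

```bash
python3 sc.py; python3 lk.py scene s7 220 110 420 260
```

```text
tool J [[-6.6  0.3]] [ 0.5209 -0.0545  0.1032] F [-0.4 -0.8  0.5] gf 13.261021468788385 0.05762494689104131
red n 211 [(20, -17.9), (30, -17.9), (40, -17.8), (50, -18.0), (60, -18.1), (70, -17.9), (80, -18.0), (90, -17.7)] y [-21.2   0.6  23.8]
centre [-17.9   0.6  62.9] normal [-1.     0.007 -0.001] long [ 0.002  0.069 -0.998]
[520.9 -54.5 103.2] [-180.   -0.  102.] [-0.4 -0.8  0.5] 0.05762494689104131 J [[-6.59292305  0.28493691]]
```

View pics/s7.png

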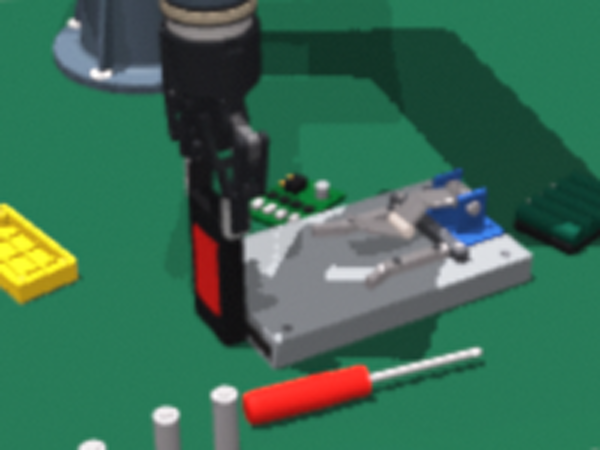

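The crop shows the cover standing upright at the jig's front, red panel outwards at (207,265), with the pads across its top end. Next I'll lean it over.

Request:
drive_tool(
  offset=[
    [-0.0012, 0.0057, 0],
    [-0.0012, 0.0057, 0],
    [-0.0012, 0.0057, -0.0003],
    [-0.0017, 0.0079, -0.0014],
    [0, 0, 0],
  ],
  turn=[0, 0, 0, 0, 0],
  fingers=[0.345, 0.345, 0.345, 0.345, 0.345],
)

```text
time_s: 16.6
tool_pos: [0.5157, -0.0284, 0.1016]
tool_rot: [180.0, -0.0, 102.0]
ft_force: [0.0, -0.7, 0.9]
grip_width: 0.0576
finger_force: 13.3
```

```bash
python3 sc.py
```

```text
tool J [[19.6 -0.1]] [ 0.5158 -0.0288  0.1017] F [ 0.3 -0.5  1. ] gf 13.36612100712955 0.05748403054304944
red n 292 [(20, -13.5), (30, -13.4), (40, -10.2), (50, -7.8), (60, -5.5), (70, -3.1), (80, -0.6), (90, 1.4)] y [-22.5  -1.1  22.8]
centre [-5.6 -1.1 64.8] normal [-0.972  0.014  0.237] long [-0.236  0.029 -0.971]
```

Request:
drive_tool(
  offset=[
    [-0.0017, 0.0079, -0.0014],
    [-0.0014, 0.0068, -0.0029],
    [-0.0014, 0.0068, -0.0029],
    [-0.0014, 0.0068, -0.0029],
    [0, 0, 0],
  ],
  turn=[0, 0, 0, 0, 0],
  fingers=[0.345, 0.345, 0.345, 0.345, 0.345],
)

```text
time_s: 17.15
tool_pos: [0.5093, -0.0002, 0.0909]
tool_rot: [-179.9, -0.0, 102.0]
ft_force: [-0.4, -0.3, 0.2]
grip_width: 0.0574
finger_force: 13.2
```

```bash
python3 sc.py
```

```text
tool J [[48.6  0.4]] [ 0.5093 -0.0006  0.0911] F [-0.8  0.8  0.3] gf 13.158640461042523 0.057897870125926884
red n 361 [(30, -11.9), (40, -6.9), (50, -0.3), (60, 6.2), (70, 12.3), (80, 18.5), (90, 23.2)] y [-22.5  -0.8  22.4]
centre [ 5.7 -0.8 64. ] normal [-0.843  0.016  0.537] long [-0.536  0.041 -0.843]
```

Request:
drive_tool(
  offset=[
    [-0.0012, 0.0057, -0.0046],
    [-0.0012, 0.0057, -0.0046],
    [-0.0012, 0.0057, -0.0046],
    [-0.0009, 0.0044, -0.006],
    [0, 0, 0],
  ],
  turn=[0, 0, 0, 0, 0],
  fingers=[0.345, 0.345, 0.345, 0.345, 0.345],
)

```text
time_s: 17.7
tool_pos: [0.5048, 0.0209, 0.0708]
tool_rot: [-179.9, -0.0, 102.0]
ft_force: [0.3, -0.9, 0.7]
grip_width: 0.0574
finger_force: 13.4
```

```bash
python3 sc.py
```

```text
tool J [[70.3  0.3]] [0.5049 0.0207 0.0711] F [0.3 0.4 0.5] gf 13.376425970345736 0.05754159017065516
red n 393 [(30, -13.0), (40, -4.4), (50, 7.8), (60, 21.2), (70, 33.3), (80, 41.5)] y [-22.5  -1.6  22.5]
centre [14.3 -1.6 60.5] normal [ 0.62  -0.008 -0.784] long [-0.784  0.01  -0.62 ]
```

Request:
drive_tool(
  offset=[
    [-0.0009, 0.0044, -0.006],
    [-0.0009, 0.0044, -0.006],
    [-0.0006, 0.0028, -0.0069],
    [-0.0006, 0.0028, -0.0069],
    [0, 0, 0],
  ],
  turn=[0, 0, 0, 0, 0],
  fingers=[0.345, 0.345, 0.345, 0.345, 0.345],
)

```text
time_s: 18.25
tool_pos: [0.5018, 0.0351, 0.0448]
tool_rot: [-179.9, -0.0, 102.0]
ft_force: [0.3, -0.2, 1.8]
grip_width: 0.0576
finger_force: 13.9
```

```bash
python3 sc.py
```

```text
tool J [[84.8  0.3]] [0.5019 0.0349 0.0452] F [0.2 0.2 0. ] gf 13.801280111074448 0.057476559870946374
red n 372 [(40, -2.3), (50, 24.5), (60, 48.6)] y [-23.4  -1.9  20.6]
centre [21.6 -1.9 54.7] normal [ 0.306 -0.012 -0.952] long [-0.952 -0.023 -0.305]
```

Request:
drive_tool(
  offset=[
    [-0.0003, 0.0013, -0.006],
    [-0.0002, 0.001, -0.005],
    [0, 0, -0.003],
    [0, 0, 0],
  ],
  turn=[0, 0, 0, 0],
  fingers=[0.345, 0.345, 0.345, 0.345],
)

```text
time_s: 18.7
tool_pos: [0.5017, 0.0369, 0.0314]
tool_rot: [-180.0, -0.0, 102.0]
ft_force: [0.0, 0.1, 1.3]
grip_width: 0.0579
finger_force: 14.2
```

```bash
python3 sc.py
```

```text
tool J [[86.8  0.1]] [0.5017 0.0369 0.0316] F [-0.1  1.3  1.4] gf 14.205504655838013 0.05755175106549388
red n 353 [(40, 0.2), (50, 37.3)] y [-24.2  -2.1  20. ]
centre [22.7 -2.1 51.2] normal [ 0.147 -0.017 -0.989] long [-0.989 -0.021 -0.147]
```

Request:
drive_tool(
  offset=[
    [0, 0, -0.002],
    [0, 0, 0],
  ],
  turn=[0, 0],
  fingers=[0.345, 0.345],
)

```text
time_s: 18.95
tool_pos: [0.5019, 0.0368, 0.0299]
tool_rot: [-180.0, -0.0, 102.0]
ft_force: [-0.1, 0.7, 0.9]
grip_width: 0.0576
finger_force: 14.3
```

Request:
drive_tool(
  offset=[
    [0, 0, -0.002],
    [0, 0, 0],
  ],
  turn=[0, 0],
  fingers=[0.345, 0.345],
)

```text
time_s: 19.15
tool_pos: [0.502, 0.0368, 0.0278]
tool_rot: [-180.0, -0.0, 102.0]
ft_force: [-1.2, 0.7, 1.5]
grip_width: 0.058
finger_force: 14.4
```

```bash
python3 sc.py
```

```text
tool J [[86.7 -0.1]] [0.502  0.0369 0.0279] F [-0.4  2.   1.2] gf 14.391100890934467 0.05761527967724234
red n 348 [(40, 4.6), (50, 41.1)] y [-25.1  -3.8  21. ]
centre [23.1 -3.8 50.1] normal [ 0.106 -0.027 -0.994] long [-0.994 -0.012 -0.106]
```

Request:
drive_tool(
  offset=[
    [0, 0, 0],
    [0, 0, 0],
    [0, 0, 0],
  ],
  turn=[0, 0, 0],
  fingers=[0.352, 0.355, 0.356],
)

```text
time_s: 19.5
tool_pos: [0.502, 0.0368, 0.0279]
tool_rot: [-180.0, -0.0, 102.0]
ft_force: [-0.5, 1.0, 0.6]
grip_width: 0.0579
finger_force: 3.6
```

```bash
python3 sc.py
```

```text
tool J [[86.7 -0.1]] [0.502  0.0368 0.0279] F [ 0.   1.7 -0.3] gf 3.6424400378018618 0.05793096468684566
red n 349 [(40, 4.2), (50, 39.2)] y [-24.2  -2.1  20.5]
centre [22.5 -2.1 50.3] normal [ 0.109 -0.017 -0.994] long [-0.994 -0.008 -0.109]
```

Request:
drive_tool(
  offset=[
    [0, 0, -0.001],
    [0, 0, 0],
    [0, 0, 0],
  ],
  turn=[0, 0, 0],
  fingers=[0.357, 0.358, 0.359],
)

```text
time_s: 19.85
tool_pos: [0.502, 0.0367, 0.0268]
tool_rot: [180.0, 0.0, 102.0]
ft_force: [-0.0, 0.6, 0.1]
grip_width: 0.058
finger_force: 0.1
```

```bash
python3 sc.py
```

```text
tool J [[86.6 -0.2]] [0.502  0.0367 0.0269] F [-0.   0.1 -0.2] gf 0.003981990957981907 0.057582077043540666
red n 328 [(40, 24.5), (50, 29.4)] y [-24.1  -2.9  20.5]
centre [25.2 -2.9 48.5] normal [ 0.003 -0.005 -1.   ] long [-1.    -0.014 -0.003]
```

The cover lies flat on the deck, outside up. I'll release it, go back to its front end and re-grip there.

Request:
drive_tool(
  offset=[
    [0, 0, 0.001],
    [0, 0, 0.001],
    [0, 0, 0.01],
    [0, 0, 0.015],
    [0, 0, 0.015],
  ],
  turn=[0, 0, 0, 0, 0],
  fingers=[0.6, 0.8, 0.8, 0.8, 0.8],
)

```text
time_s: 20.4
tool_pos: [0.5019, 0.0369, 0.0698]
tool_rot: [-180.0, -0.0, 102.0]
ft_force: [0.5, -0.7, 0.1]
grip_width: 0.077
finger_force: 0.0
```

Request:
drive_tool(
  offset=[
    [0.0068, -0.032, 0],
    [0.0068, -0.032, 0],
    [0.0068, -0.032, 0],
    [0, 0, 0],
    [0, 0, 0],
  ],
  turn=[0, 0, 0, 0, 0],
  fingers=[0.8, 0.8, 0.8, 0.8, 0.8],
)

```text
time_s: 20.9
tool_pos: [0.5224, -0.0597, 0.0695]
tool_rot: [180.0, 0.0, 101.9]
ft_force: [0.8, 0.7, -0.4]
grip_width: 0.077
finger_force: 0.0
```

```bash
python3 sc.py; python3 lk.py wrist w8
```

```text
tool J [[-11.1   0.3]] [ 0.5218 -0.0588  0.0693] F [-0.3 -0.1  0.3] gf 0.0 0.07667029506175771
red n 262 [(40, 31.9), (50, 28.9)] y [-26.4  -7.5  18.8]
centre [30.1 -7.5 48.9] normal [-0.015 -0.057 -0.998] long [-0.994 -0.107  0.021]
[521.8 -58.8  69.3] [-180.    -0.   101.9] [-0.3 -0.1  0.3] 0.07667029506175771 J [[-11.05030613   0.34464321]]
```

View pics/w8.png

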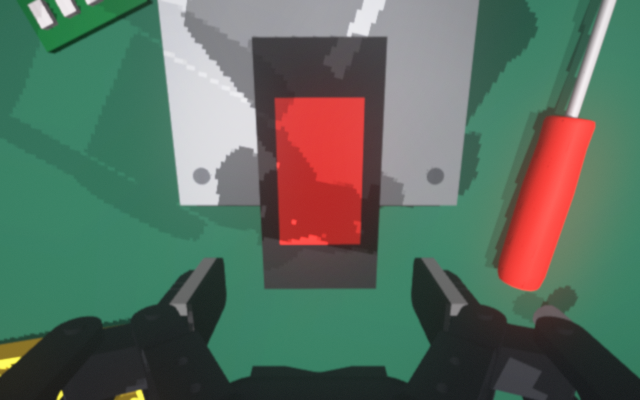

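The wrist view shows the cover flat on the deck, red panel up and square to the jig. Its near end is at row 288, columns 265–377, and its far end at row 37. The front edge is at row 205.

```bash
python3 - <<'E'
from w import *
c=np.load("w8.npz")
print(J(onplane([[265,288],[377,288],[253,37],[386,37]],c,.046))+[155,498.5]); print(J(onplane([[180,205],[457,205]],c,.026))+[155,498.5])
E
```

```text
[[-34.55388048  28.29322185]
 [-34.55037863 -29.90591115]
 [ 85.16583915  28.58713451]
 [ 85.16000788 -28.43481939]]
[[  4.60210295  75.83332072]
 [  4.6020026  -74.84310048]]
```

Request:
drive_tool(
  offset=[
    [0.0019, -0.0088, 0],
    [0, 0, -0.014],
    [0, 0, -0.014],
    [0, 0, -0.0115],
    [0, 0, 0],
  ],
  turn=[0, 0, 0, 0, 0],
  fingers=[0.8, 0.8, 0.8, 0.8, 0.8],
)

```text
time_s: 21.5
tool_pos: [0.5232, -0.0673, 0.028]
tool_rot: [-179.8, -0.1, 102.0]
ft_force: [-0.1, 0.4, 0.7]
grip_width: 0.0771
finger_force: 0.0
```

Request:
drive_tool(
  offset=[
    [0, 0, 0],
    [0, 0, 0],
    [0, 0, 0],
    [0, 0, 0],
  ],
  turn=[0, 0, 0, 0],
  fingers=[0.5, 0.34, 0.25, 0.2],
  newtons=30,
)

```text
time_s: 21.9
tool_pos: [0.5245, -0.0679, 0.0299]
tool_rot: [180.0, 0.0, 102.0]
ft_force: [-0.0, 1.0, 0.4]
grip_width: 0.057
finger_force: 33.6
```

Request:
drive_tool(
  offset=[
    [-0.0017, 0.0078, 0],
    [-0.0017, 0.0078, 0],
    [-0.0017, 0.0078, 0],
    [-0.0017, 0.0078, 0],
    [-0.0017, 0.0078, 0],
  ],
  turn=[0, 0, 0, 0, 0],
  fingers=[0.2, 0.2, 0.2, 0.2, 0.2],
)

```text
time_s: 22.4
tool_pos: [0.5164, -0.0287, 0.0299]
tool_rot: [179.9, 0.1, 102.0]
ft_force: [1.0, -4.6, 4.9]
grip_width: 0.0574
finger_force: 34.1
```

```bash
cat > st.py <<'E'
from w import *
st=sensors.state(); t=st['tool_pos']; print('toolJ',np.round(J(t[None])+[155,498.5],1),t[2],np.round(st['tool_rot'],2),'F jig x,y,z',np.round([st['ft_force'][:2]@ex,st['ft_force'][:2]@ey,st['ft_force'][2]],1))
E
python3 st.py
```

```text
toolJ [[19.6 -0.7]] 0.029916013756922606 [1.7991e+02 8.0000e-02 1.0202e+02] F jig x,y,z [-4.7 -0.   4.9]
```

Request:
drive_tool(
  offset=[
    [-0.0018, 0.0058, 0],
    [-0.0013, 0.0059, 0],
    [-0.0013, 0.0059, 0],
    [-0.0012, 0.0059, 0],
    [0, 0, 0],
  ],
  turn=[0, 0, 0, 0, 0],
  fingers=[0.2, 0.2, 0.2, 0.2, 0.2],
)

```text
time_s: 22.9
tool_pos: [0.511, -0.005, 0.0299]
tool_rot: [179.9, 0.1, 102.1]
ft_force: [1.4, -1.3, 5.1]
grip_width: 0.0567
finger_force: 34.1
```

```bash
python3 st.py
```

```text
toolJ [[43.9 -0.3]] 0.029926201721300345 [1.7989e+02 8.0000e-02 1.0205e+02] F jig x,y,z [-1.6 -1.1  5.1]
```

Request:
drive_tool(
  offset=[
    [-0.0012, 0.0059, 0],
    [-0.0012, 0.0059, 0],
    [-0.0012, 0.0059, 0],
    [0, 0, 0],
  ],
  turn=[0, 0, 0, 0],
  fingers=[0.2, 0.2, 0.2, 0.2],
)

```text
time_s: 23.3
tool_pos: [0.5086, 0.0118, 0.03]
tool_rot: [179.8, 0.2, 102.0]
ft_force: [2.6, -6.0, 3.5]
grip_width: 0.057
finger_force: 34.0
```

```bash
python3 st.py
```

```text
toolJ [[60.8 -1.4]] 0.029976442649140626 [1.7977e+02 1.5000e-01 1.0202e+02] F jig x,y,z [-6.4 -1.3  3.5]
```

Request:
drive_tool(
  offset=[
    [-0.002, 0.0047, 0],
    [-0.001, 0.0049, 0],
    [-0.001, 0.0049, 0],
    [-0.0006, 0.003, 0],
    [0, 0, 0],
  ],
  turn=[0, 0, 0, 0, 0],
  fingers=[0.2, 0.2, 0.2, 0.2, 0.2],
)

```text
time_s: 23.8
tool_pos: [0.5034, 0.0295, 0.0299]
tool_rot: [179.8, 0.1, 102.0]
ft_force: [1.8, -6.2, 5.2]
grip_width: 0.0569
finger_force: 34.1
```

```bash
python3 st.py
```

```text
toolJ [[79.2  0. ]] 0.02992725411052666 [1.7983e+02 1.2000e-01 1.0205e+02] F jig x,y,z [-6.4 -0.4  5.2]
```

Request:
drive_tool(
  offset=[
    [-0.0006, 0.0029, 0],
    [-0.0004, 0.002, 0],
    [0, 0, 0],
  ],
  turn=[0, 0, 0],
  fingers=[0.2, 0.2, 0.2],
)

```text
time_s: 24.1
tool_pos: [0.5023, 0.0341, 0.0299]
tool_rot: [179.8, 0.1, 102.1]
ft_force: [2.0, -6.6, 4.7]
grip_width: 0.057
finger_force: 34.1
```

```bash
python3 st.py
```

```text
toolJ [[83.9  0. ]] 0.029931798687041215 [1.7984e+02 1.3000e-01 1.0205e+02] F jig x,y,z [-6.8 -0.6  4.7]
```

Request:
drive_tool(
  offset=[
    [-0.0003, 0.0015, 0],
    [0, 0, 0],
  ],
  turn=[0, 0],
  fingers=[0.2, 0.2],
)

```text
time_s: 24.3
tool_pos: [0.5021, 0.0352, 0.0299]
tool_rot: [179.8, 0.2, 102.1]
ft_force: [1.9, -8.6, 5.4]
grip_width: 0.0573
finger_force: 34.1
```

Request:
drive_tool(
  offset=[
    [-0.0003, 0.0015, 0],
    [0, 0, 0],
  ],
  turn=[0, 0],
  fingers=[0.2, 0.2],
)

```text
time_s: 24.5
tool_pos: [0.5021, 0.0353, 0.0299]
tool_rot: [179.8, 0.3, 102.1]
ft_force: [1.1, -16.2, 4.6]
grip_width: 0.0571
finger_force: 34.0
```

Request:
drive_tool(
  offset=[
    [-0.0003, 0.0015, 0],
    [0, 0, 0],
  ],
  turn=[0, 0],
  fingers=[0.2, 0.2],
)

```text
time_s: 24.7
tool_pos: [0.5022, 0.0354, 0.03]
tool_rot: [179.8, 0.4, 102.1]
ft_force: [1.0, -22.8, 4.5]
grip_width: 0.0567
finger_force: 33.9
```

The force rose sharply at the expected place, so the cover is against the stop. Now I'll let go, rise and check.

Request:
drive_tool(
  offset=[
    [0, 0, 0],
    [0, 0, 0],
    [0, 0, 0.005],
    [0.001, -0.005, 0.015],
    [0.003, -0.015, 0.02],
  ],
  turn=[0, 0, 0, 0, 0],
  fingers=[0.45, 0.7, 0.8, 0.8, 0.8],
)

```text
time_s: 25.2
tool_pos: [0.502, 0.021, 0.069]
tool_rot: [-179.8, -0.1, 102.1]
ft_force: [-0.3, -0.6, 0.1]
grip_width: 0.0767
finger_force: 0.0
```

Request:
drive_tool(
  offset=[
    [0.006, -0.03, 0.03],
    [0.008, -0.04, 0.03],
    [0.008, -0.04, 0.03],
    [0, 0, 0],
    [0, 0, 0],
  ],
  turn=[0, 0, 0, 0, 0],
  fingers=[0.8, 0.8, 0.8, 0.8, 0.8],
)

```text
time_s: 25.7
tool_pos: [0.5257, -0.0897, 0.1592]
tool_rot: [180.0, -0.0, 101.9]
ft_force: [-0.5, 0.0, -0.2]
grip_width: 0.0767
finger_force: 0.0
```

```bash
python3 sc.py; python3 lk.py wrist w9; python3 - <<'E'
from w import *
c=np.load("w9.npz"); im=c['im']; hsv=cv2.cvtColor(im,cv2.COLOR_RGB2HSV)
v,u=np.mgrid[:400,:640]; q=J(onplane(np.c_[u.ravel(),v.ravel()],c,.046))+[155,498.5]; x=q[:,0].reshape(400,640); y=q[:,1].reshape(400,640); V=hsv[...,2]
for s in (-24,24): print('V along x at y',s,[(b,int(np.median(V[(abs(y-s)<3)&(x>=b)&(x<b+2)]))) for b in range(60,84,2) if ((abs(y-s)<3)&(x>=b)&(x<b+2)).any()])
for s in (80,100): print('V along y at x',s,[(b,int(np.median(V[(abs(x-s)<4)&(y>=b)&(y<b+2)]))) for b in list(range(-36,-22,2))+list(range(22,36,2)) if ((abs(x-s)<4)&(y>=b)&(y<b+2)).any()])
E
```

```text
tool J [[-40.7   3.8]] [ 0.5246 -0.0886  0.1582] F [-0.   0.5 -0.6] gf 0.0 0.07680196616961804
red n 219 [(40, 120.1), (50, 119.5)] y [-24.5  -3.3  19.4]
centre [120.   -3.3  48.8] normal [ 0.003 -0.025 -1.   ] long [-0.995  0.1   -0.005]
[524.6 -88.6 158.2] [-1.799e+02 -1.000e-01  1.020e+02] [-0.   0.5 -0.6] 0.07680196616961804 J [[-40.68991504   3.81798838]]
V along x at y -24 [(60, 147), (62, 150), (64, 169), (66, 186), (68, 70), (70, 60), (72, 73), (74, 73), (76, 73), (78, 72), (80, 72), (82, 71)]
V along x at y 24 [(60, 149), (62, 149), (64, 149), (66, 145), (68, 56), (70, 56), (72, 62), (74, 61), (76, 60), (78, 59), (80, 59), (82, 58)]
V along y at x 80 [(-36, 145), (-34, 186), (-32, 213), (-30, 178), (-28, 74), (-26, 72), (-24, 72), (22, 59), (24, 59), (26, 60), (28, 73), (30, 120), (32, 142), (34, 145)]
V along y at x 100 []
```

View pics/w9.png

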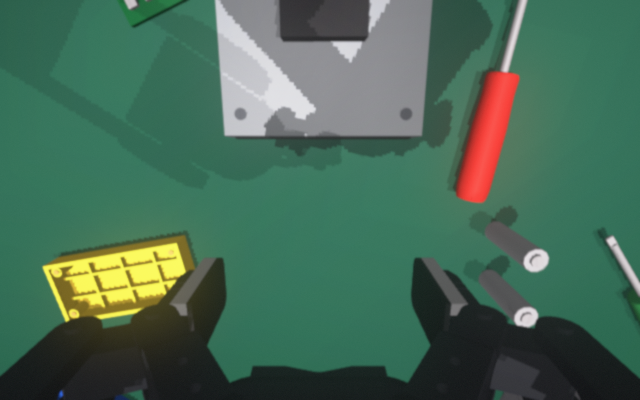

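The last view shows the cover in place on the deck. Its near end, at row 40, sits at jig x ≈ 69 mm, against an expected 70 mm. It lies square, and the gripper is clear.

```bash
python3 -c "
from bench import ticket; print(ticket.finish_job())"
```

```text
the job is handed in; nothing more can be done
None
```

The cover lies outside up on the jig deck, pushed in under the spring arm until it met the back stop, and released; I handed the job in at about 26 s, though one fumbled re-grip pressed the fingertips on the cover's walls at about 72 N (wrist reading), and I can't tell whether that counts against the 40 N limit.

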